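# Push the clutch drum into the V stop and swing the arm against it

## Task

Push the clutch drum (the big open drum with the notched rim) along the bench until it sits against both faces of the V stop, with the swing arm still open; then push the swing arm round until it rests against the drum. Only push, with nothing grasped: do not lift or tip the drum, leave the other parts where they are, and finish with the robot clear of everything.

Things in the scene. Friction and masses are not known exactly. Their poses are not given: they have to be found in the camera images.
- drum: steel clutch drum, a round open-topped pot 110 mm in outside diameter, 42 mm high with a notched rim, wall 9 mm, floor 8 mm, a central hub inside 36 mm across and 34 mm high; about 0.4 to 0.8 kg, stands loose on the bench and slides. Origin at the centre of its underside.
- stop: aluminium V stop fixed to the bench: two upright walls 30 mm high and 16 mm thick at 90 degrees, with smooth, slippery faces. Its origin is on the bench surface, where the centre of the drum's underside lies when the drum touches both walls. Its x axis points into the V along the bisector (the mouth opens to its -x, the inside corner lies 78 mm from the origin at +x); the inner faces run from the corner to about x = +5 mm, y = +/-73 mm. z is up.
- gate_hinge (a point): vertical pivot axis of the steel swing arm, at the arm's mid-height (27 mm above the bench), at x = -61 mm, y = +95 mm in the stop's frame. The pivot pin stands 50 mm high, on a foot of 13 mm radius, joined to the V by a base strip 8 mm high.
- gate_tip (a point): centre of the swing arm's rounded free end, 128 mm from the pivot and 27 mm above the bench. The arm is a straight flat bar 12 mm thick and 20 mm high (17 to 37 mm above the bench).
- gate (a joint): angle of the swing arm about its pivot, rad. 0: the arm runs along the stop's -y across the mouth of the V, and its side just touches a seated drum. It grows as the arm swings open, away from the drum: at 1.57 the arm points along the stop's -x, out of the mouth. Range -0.25 to 2.3. It turns easily (0.06 N m of friction) and stays where it is left; the drum itself is what stops it when closing.
- bearing: ball bearing, 62 mm across, 16 mm high, lying flat; origin under its centre. Bystander, near the drum, leave it where it is.
- oiler: white plastic oil bottle with a yellow cap, 38 mm across, 120 mm tall, standing; origin under its centre. Bystander, leave it where it is.
- tub: clear plastic open tub, 100 x 130 x 45 mm; origin under its centre. Bystander, leave it where it is.
- plates: thin dark steel ring, 90 mm across, 12 mm high, lying flat; origin under its centre. Bystander, leave it where it is.
- gear: toothed gear wheel, about 83 mm across, with a short hub, 24 mm high overall; origin under its centre. Bystander, leave it where it is.
- caliper: vernier caliper lying flat, 210 mm long, at most 9 mm high; origin near the middle of its beam. Bystander, leave it where it is.
- driver: screwdriver lying flat; origin near its middle. Bystander, leave it where it is.
Mind the look-alikes: they are no part of the job. What is shaped like the drum but blue or orange is not meant.

How it is judged:
By the outcome, as a careful person would: the job done as asked, in the order asked, and still so for the second after the job is handed in, with the robot touching nothing.
It also fails if it takes over 64 s, if anything falls off the work surface, if the arm or the gripper's body presses on something with over 40 N, if the wrist force passes 120 N, or if a joint passes its speed limit or range.

## Robot

A 6-joint arm with a two-finger parallel gripper is mounted at the origin on the work surface. World frame = base frame: x ahead of the robot, y to its left, z up, the work surface at z = 0. Lengths are in m, angles in degrees, forces in N, time in s.
With the tool pointing down it reaches from about 0.375 to 0.9 m from the base axis. Payload 3.1 kg.
Tool frame: the origin (TCP) lies at the very end of the fingers, on their centre line; the grasp point (between the pads) lies 19 mm behind it (grasp_offset is the distance from the TCP to the grasp point, in m); z points along the fingers, y is the direction in which the jaws open and shut (so a half turn about z gives the same grasp; the last joint's range is limited). The gripper opens to 87 mm and grips with 3 to 60 N. Pads are 19 mm wide; open, the fingers measure 117 mm over their backs; the gripper's body (75 mm by 190 mm) begins 51 mm behind the grasp point.
Start: joints at [63.913, 30.224, 82.088, -0, 67.689, -10.227], TCP at [0.171, 0.601, 0.223] pointing down, gripper open.
Joint ranges: [-176.69, 176.69], [-43.24, 126.21], [12.49, 139.97], [-82, 262], [0, 151.66], [-163.58, 163.58]. Speed limits (degrees/s): [159.86, 159.86, 180, 180, 180, 180].

## Interface

Orientations are given as a 3x3 rotation matrix whose columns are the frame's x, y, z axes.
In Python, from rig import * gives the robot as it stands. The module is installed in compiled form; this text tells all that it offers.
- The arm moves only by the tool play_rows, never from a script. Its argument "plan" is a list that holds one entry, the list of rows, each a list of 7 numbers: the shift along the world's x, y, z each as a share of 5 cm, from -1 to 1, then the turn, a rotation vector about the world's x, y, z each as a share of pi rad, from -1 to 1, then the gripper's target within -1 to 1 (fully open at 1, half-way at 0, shut at -1). A call has 1 to 12 rows; each row shifts and turns the commanded pose from where the row before left it; what a row does not reach is not made up. A row lasts 1/10 s, in which the tool goes at most 50 mm and 8.59 degrees, less where a joint would pass 70% of its speed; a pose out of reach is approached as far as the arm can. A call with a number of a shift or a turn outside -1 to 1 is refused whole. A call with a gripper value outside its range is refused whole. The fingers move at their own pace and stop on an object; the grip force is fixed at half the most. Time passes only in rows, so rows that do not move let the fingers close. It gives the time, the measured TCP pose, the force and the opening at its end, in the units of the state.
- read_state(): the state, without advancing time (a new reading comes with each control period).
- capture(name): name is "side" or "top" or "wrist"; returns the picture (480x640x3 uint8, red, green, blue); there is no depth.
- camera_params(name): a dict with "intrinsics" (3x3 intrinsics, pixels), "k1" (the pictures are not rectified: a ray, as slopes to the right and down, at radius r is drawn at 1 + k1 r^2 times it, then the intrinsics apply), "R" (3x3) and "t" (3): a world point X has camera coordinates R X + t; the wrist camera has in their place "mount" (4x4, takes a point from camera to tool coordinates, whose origin is the TCP and whose axes are the flange's). Camera axes: x right, y down, z forward; pixel columns grow to the right and rows downward; lengths in m; the calibration is good to about 2 mm. A picture is of the moment at which its call begins: read the wrist's pose just before it. camera_params takes no time and is no camera call.
- hand_in(): hands the job in, once; it reports no verdict.
The state is a dict: "time_s": time; "joint_positions": joint angles; "qvel": joint speeds; "tau": joint torques, N m; "position": TCP position; "tcp_rot": TCP orientation; "force": force on the tool from outside, world axes, zero at the start; "moment": the same for the moment, N m; "opening": opening from 0.0 (shut) to 1.0 (fully open).
Only numpy, scipy, OpenCV 4.12 (cv2) and the standard library are available. Lean on these libraries where they do the work, as an engineer would, in place of code of your own. Each camera call takes 0.05 s, during which the arm holds its last target. There are 200 camera calls.

## Working session

There is one attempt and no reset: what is moved stays moved. The work goes in short steps, Python scripts to look and compute and a tool call to move; the robot and the scene stay as the last step left them, time stands still between calls to the robot, and variables do not carry over. Pictures are saved under pics/ and viewed, about 8 in all and at most 12, crops included, and the job is handed in when it is done.

Besides the shell and the picture viewer there is one more tool, called after "Call:" by a JSON object that holds its "name" and its "arguments", one argument or row to a line. play_rows: Moves the arm, as the interface text tells. Its arguments: {"type":"object","properties":{"plan":{"type":"array"}},"required":["plan"]}

```bash
mkdir -p pics; python3 - <<'E'
from rig import *
import cv2
for n in ("top","side"):
    cv2.imwrite(f"pics/{n}0.png",capture(n)[:,:,::-1]); p=camera_params(n); print(n,p)
print(camera_params("wrist")); print(read_state())
E
```

```text
top {'intrinsics': array([[527.75468925,   0.        , 332.32436055],
       [  0.        , 527.75468925, 243.34981189],
       [  0.        ,   0.        ,   1.        ]]), 'k1': -0.08830911082664142, 'R': array([[ 0.01867132, -0.99978629, -0.00887438],
       [-0.99853116, -0.01819489, -0.05103406],
       [ 0.05086169,  0.00981422, -0.99865748]]), 't': array([-0.00708439,  0.54501976,  1.27346304])}
side {'intrinsics': array([[459.44854657,   0.        , 322.61074767],
       [  0.        , 459.44854657, 236.5369889 ],
       [  0.        ,   0.        ,   1.        ]]), 'k1': 0.024274802635235206, 'R': array([[ 0.91617003, -0.40077753, -0.00313943],
       [-0.30255029, -0.68644454, -0.66125428],
       [ 0.26286081,  0.60677118, -0.75015527]]), 't': array([-0.50138619,  0.18403723,  1.03507407])}
{'intrinsics': array([[401.25470712,   0.        , 322.72755811],
       [  0.        , 401.25470712, 239.82776769],
       [  0.        ,   0.        ,   1.        ]]), 'k1': -0.021209763382984612, 'mount': array([[ 8.72056031e-04, -9.66362957e-01, -2.57180628e-01,
         6.99314106e
[... 338 characters left out ...]
  8.21494751e+01, -1.49100022e-03,
        6.76907703e+01, -1.02261443e+01]), 'qvel': array([ 0.01227259, -0.11886338, -0.09811346, -0.03588322,  0.14939875,
        0.01204645]), 'tau': array([ 2.64656956e-04, -4.40985954e+01, -1.77150947e+01,  6.35034358e-02,
        5.34479634e-02, -5.76436469e-05]), 'position': array([0.17048795, 0.60059948, 0.22166478]), 'tcp_rot': array([[-9.61927401e-01,  2.73303759e-01, -8.54121127e-04],
       [ 2.73304895e-01,  9.61925775e-01, -1.79917212e-03],
       [ 3.29880623e-04, -1.96410845e-03, -9.99998017e-01]]), 'force': array([ 0.44652847, -0.12856859, -0.93409124]), 'moment': array([ 0.01847201, -0.02635953, -0.01896261]), 'opening': 0.9994819165076084}
```

View pics/top0.png

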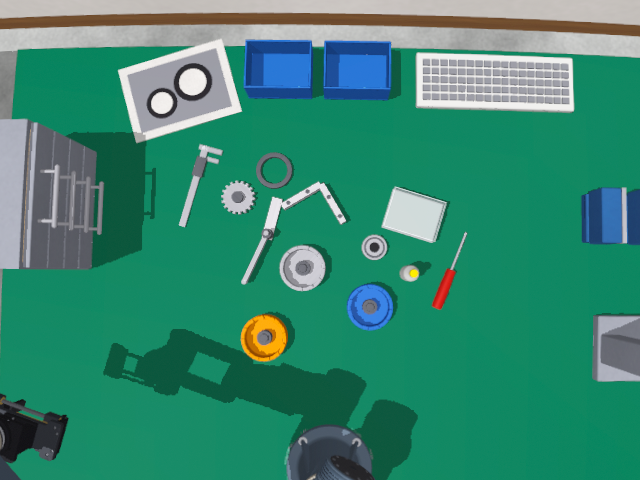

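View pics/side0.png

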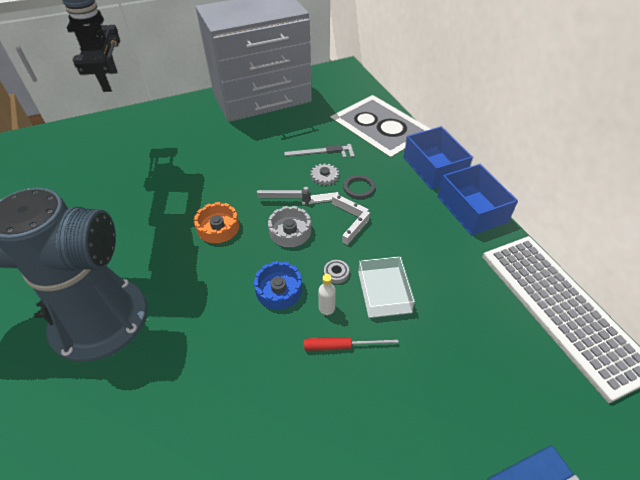

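The grey drum is at top pixel (302,268). The look-alikes are blue (370,306) and orange (264,337). The V corner is at about (320,187), the pivot at (267,234) and the arm tip at (244,282). I'll enlarge to confirm.

```bash
python3 - <<'E'
import cv2
a=cv2.imread("pics/top0.png")[175:295,230:390]
cv2.imwrite("pics/c1.png",cv2.resize(a,None,fx=5,fy=5,interpolation=cv2.INTER_CUBIC))
E
cat > h.py <<'E'
from rig import *
import numpy as np, cv2
def cam(n):
    p=camera_params(n)
    if "R" in p: return p["intrinsics"],p["k1"],p["R"],p["t"]
    s=read_state(); T=np.eye(4); T[:3,:3]=s["tcp_rot"]; T[:3,3]=s["position"]
    W=np.linalg.inv(T@p["mount"]); return p["intrinsics"],p["k1"],W[:3,:3],W[:3,3]
def unproj(c,u,v,z):
    K,k1,R,t=c
    q=cv2.undistortPoints(np.array([[[u,v]]],float),K,np.array([k1,0,0,0.]))[0,0]
    d=R.T@np.array([q[0],q[1],1]); o=-R.T@t
    return o+d*(z-o[2])/d[2]
def proj(c,X):
    K,k1,R,t=c
    return cv2.projectPoints(np.atleast_2d(np.array(X,float)),cv2.Rodrigues(R)[0],t,K,np.array([k1,0,0,0.]))[0][:,0]
E
```

```text
(no output)
```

View pics/c1.png

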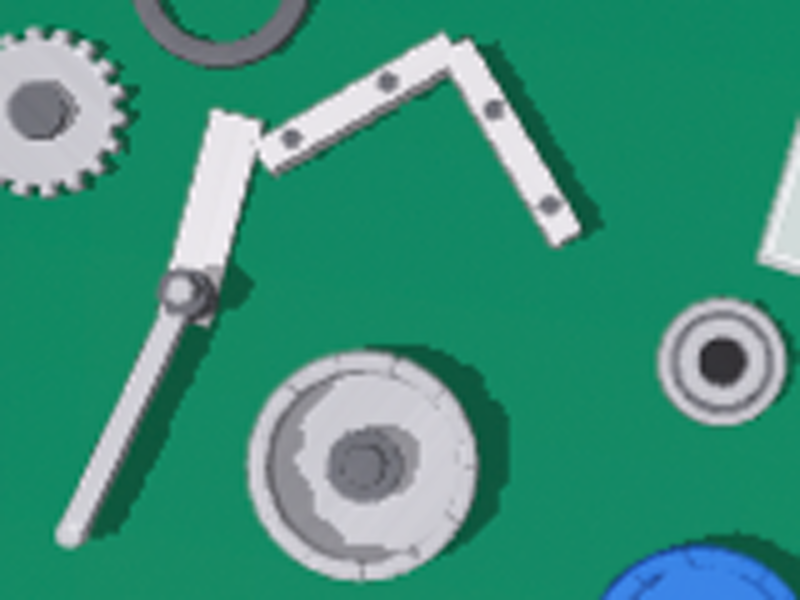

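```bash
cat > fit.py <<'E'
from h import *
from scipy.optimize import least_squares
c=cam("top")
m=lambda u,v:np.array([230+(u+.5)/5-.5,175+(v+.5)/5-.5])
P=[((78,0,30),(450,71)),((5,73,30),(275,166)),((16.3,84.3,30),(261,145)),((5,-73,30),(555,245)),((16.3,-84.3,30),(580,232)),((-61,95,50),(181,291))]
L=np.array([p[0] for p in P])/1000.; I=np.array([m(*p[1]) for p in P])
def W(q): 
    R=np.array([[np.cos(q[2]),-np.sin(q[2])],[np.sin(q[2]),np.cos(q[2])]])
    return np.c_[L[:,:2]@R.T+q[:2],L[:,2]]
f=lambda q:(proj(c,W(q))-I).ravel()
r=least_squares(f,[.55,.0,0.],x_scale=[.1,.1,.1]); q=r.x
print("stop",q[:2],np.degrees(q[2]));print(r.fun.reshape(-1,2).round(1))
d=unproj(c,*m(362.5,465.5),.042);g=unproj(c,*m(68,535),.037);h=unproj(c,*m(181,291),.05)
b=unproj(c,*m(722,361),.016)
print("drum",d,"tip",g,"hinge",h,np.linalg.norm((g-h)[:2]),"bearing",b)
R=np.array([[np.cos(q[2]),-np.sin(q[2])],[np.sin(q[2]),np.cos(q[2])]])
for n,x in (("drum",d),("tip",g),("hinge",h),("bearing",b)): print(n,"in stop",(R.T@(x[:2]-q[:2])).round(4))
for u,v,n in ((410,273,"oiler"),(370,306,"blue"),(264,337,"orange")): print(n,unproj(c,u,v,.04))
print("dia",np.linalg.norm(unproj(c,*m(247,465),.042)-unproj(c,*m(478,465),.042)))
E
python3 fit.py
```

```text
stop [0.60309808 0.05374341] -14.075702701193713
[[ 0.6 -1.1]
 [-1.4  1.1]
 [-1.8 -0.4]
 [ 0.8  0.9]
 [ 1.6  0.2]
 [ 0.3 -0.7]]
drum [0.48422941 0.07361487 0.042     ] tip [0.44818507 0.21466333 0.037     ] hinge [0.56546411 0.1613456  0.05      ] 0.12882993919028457 bearing [ 0.5383906  -0.09863809  0.016     ]
drum in stop [-0.1201 -0.0096]
tip in stop [-0.1894  0.1184]
hinge in stop [-0.0627  0.0952]
bearing in stop [-0.0257 -0.1635]
oiler [ 0.47630654 -0.18384387  0.04      ]
blue [ 0.39621858 -0.08964773  0.04      ]
orange [0.31751887 0.16121233 0.04      ]
dia 0.11022376693499293
```

The stop is at (0.603, 0.054), heading −14°, and the gate is at about 1.75 rad (open). The drum is 110 mm across, as stated, at (0.484, 0.074). The tool's jaw axis is already square to the push, so I'll move behind the drum first.

Call:
{"name": "play_rows", "arguments": {
  "plan": [
    [[0.41, -0.85, 0, 0, 0, 0, 1], [0.41, -0.85, 0, 0, 0, 0, 1], [0.41, -0.85, 0, 0, 0, 0, 1], [0.41, -0.85, 0, 0, 0, 0, 1], [0.41, -0.85, 0, 0, 0, 0, 1], [0.41, -0.85, 0, 0, 0, 0, 1], [0.41, -0.85, 0, 0, 0, 0, 1], [0.41, -0.85, 0, 0, 0, 0, 1], [0.41, -0.85, 0, 0, 0, 0, 1], [0.41, -0.85, 0, 0, 0, 0, 1], [0.41, -0.85, 0, 0, 0, 0, 1], [0.41, -0.85, 0, 0, 0, 0, 1]]
  ]
}}

```text
time_s: 1.3
position: [0.4171, 0.0894, 0.2225]
tcp_rot: [[-0.962, 0.274, -0.0], [0.274, 0.962, 0.0], [0.0, 0.0, -1.0]]
force: [1.2, 0.5, 0.3]
opening: 1.004
```

Call:
{"name": "play_rows", "arguments": {
  "plan": [
    [[0, 0, -0.4, 0, 0, 0, 1], [0, 0, -0.4, 0, 0, 0, 1], [0, 0, -0.4, 0, 0, 0, 1], [0, 0, -0.4, 0, 0, 0, 1], [0, 0, -0.4, 0, 0, 0, 1], [0, 0, -0.4, 0, 0, 0, 1], [0, 0, -0.4, 0, 0, 0, 1], [0, 0, -0.4, 0, 0, 0, 1], [0, 0, -0.4, 0, 0, 0, 1], [0, 0, -0.4, 0, 0, 0, 1], [0, 0, -0.1, 0, 0, 0, 1], [0, 0, -0.1, 0, 0, 0, 1]]
  ]
}}

```text
time_s: 2.5
position: [0.4166, 0.0912, 0.0121]
tcp_rot: [[-0.962, 0.273, -0.001], [0.273, 0.962, 0.0], [0.001, -0.0, -1.0]]
force: [-0.2, 0.3, 0.2]
opening: 1.001
```

Call:
{"name": "play_rows", "arguments": {
  "plan": [
    [[0.11, -0.02, 0, 0, 0, 0, 1], [0.11, -0.02, 0, 0, 0, 0, 1], [0.11, -0.02, 0, 0, 0, 0, 1], [0.11, -0.02, 0, 0, 0, 0, 1], [0.11, -0.02, 0, 0, 0, 0, 1], [0.11, -0.02, 0, 0, 0, 0, 1], [0.11, -0.02, 0, 0, 0, 0, 1], [0.11, -0.02, 0, 0, 0, 0, 1], [0.11, -0.02, 0, 0, 0, 0, 1], [0.11, -0.02, 0, 0, 0, 0, 1], [0.11, -0.02, 0, 0, 0, 0, 1], [0.11, -0.02, 0, 0, 0, 0, 1]]
  ]
}}

```text
time_s: 3.7
position: [0.4793, 0.0796, 0.0124]
tcp_rot: [[-0.962, 0.273, -0.008], [0.273, 0.962, 0.001], [0.007, -0.001, -1.0]]
force: [-5.5, 1.8, 5.8]
opening: 1.0
```

Call:
{"name": "play_rows", "arguments": {
  "plan": [
    [[0.11, -0.02, 0, 0, 0, 0, 1], [0.11, -0.02, 0, 0, 0, 0, 1], [0.11, -0.02, 0, 0, 0, 0, 1], [0.11, -0.02, 0, 0, 0, 0, 1], [0.11, -0.02, 0, 0, 0, 0, 1], [0.11, -0.02, 0, 0, 0, 0, 1], [0.11, -0.02, 0, 0, 0, 0, 1], [0.11, -0.02, 0, 0, 0, 0, 1], [0.11, -0.02, 0, 0, 0, 0, 1], [0.11, -0.02, 0, 0, 0, 0, 1], [0.11, -0.02, 0, 0, 0, 0, 1], [0.08, -0.02, 0, 0, 0, 0, 1]]
  ]
}}

```text
time_s: 4.9
position: [0.5446, 0.0677, 0.0124]
tcp_rot: [[-0.962, 0.273, -0.006], [0.273, 0.962, 0.001], [0.006, -0.001, -1.0]]
force: [-5.6, 1.4, 4.8]
opening: 1.002
```

Call:
{"name": "play_rows", "arguments": {
  "plan": [
    [[-0.15, 0.04, 0, 0, 0, 0, 1], [-0.19, 0.05, 0, 0, 0, 0, 1], [-0.19, 0.05, 0, 0, 0, 0, 1], [-0.19, 0.05, 0, 0, 0, 0, 1], [-0.19, 0.05, 0, 0, 0, 0, -1], [0, 0, 0, 0, 0, 0, -1], [0, 0, 0, 0, 0, 0, -1], [0, 0, 0, 0, 0, 0, -1], [0, 0, 0, 0, 0, 0, -1], [0, 0, 0, 0, 0, 0, -1], [0, 0, 0, 0, 0, 0, -1], [0, 0, 0, 0, 0, 0, -1]]
  ]
}}

```text
time_s: 6.1
position: [0.5019, 0.0791, 0.0125]
tcp_rot: [[-0.962, 0.273, 0.0], [0.273, 0.962, -0.0], [-0.0, 0.0, -1.0]]
force: [-0.5, 0.5, -0.4]
opening: 0.36
```

```bash
python3 - <<'E'
from h import *
print(read_state()["position"],read_state()["opening"])
t=capture("top")[:,:,::-1][150:290,230:390]; s=capture("side")[:,:,::-1][170:270,230:390]
cv2.imwrite("pics/c2.png",np.hstack([cv2.resize(t,(400,350),interpolation=cv2.INTER_CUBIC),cv2.resize(s,(400,350),interpolation=cv2.INTER_CUBIC)]))
E
```

```text
[0.50186941 0.07913631 0.01251844] 0.3603922482743248
```

View pics/c2.png

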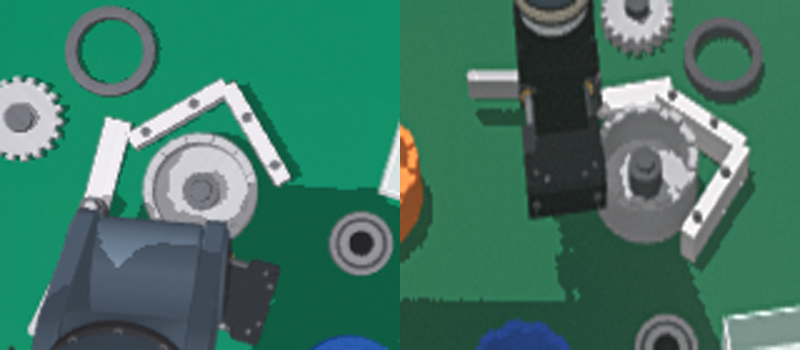

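Top view: the drum's hub is at about (200,190) in the crop, short of both walls by roughly a centimetre, as intended. The arm is still open. I'll finish with closed fingers, so the V can centre the drum.

Call:
{"name": "play_rows", "arguments": {
  "plan": [
    [[0, 0, 0, 0, 0, 0, -1], [0, 0, 0, 0, 0, 0, -1], [0, 0, 0, 0, 0, 0, -1], [0, 0, 0, 0, 0, 0, -1], [0.08, -0.02, 0, 0, 0, 0, -1], [0.08, -0.02, 0, 0, 0, 0, -1], [0.08, -0.02, 0, 0, 0, 0, -1], [0.08, -0.02, 0, 0, 0, 0, -1], [0.08, -0.02, 0, 0, 0, 0, -1], [0.08, -0.02, 0, 0, 0, 0, -1], [0.08, -0.02, 0, 0, 0, 0, -1], [0.08, -0.02, 0, 0, 0, 0, -1]]
  ]
}}

```text
time_s: 7.4
position: [0.5305, 0.0718, 0.0122]
tcp_rot: [[-0.962, 0.273, -0.007], [0.273, 0.962, 0.001], [0.007, -0.001, -1.0]]
force: [-4.7, 1.6, 3.7]
opening: 0.003
```

Call:
{"name": "play_rows", "arguments": {
  "plan": [
    [[0.04, -0.01, 0, 0, 0, 0, -1], [0.04, -0.01, 0, 0, 0, 0, -1], [0, 0, 0, 0, 0, 0, -1]]
  ]
}}

```text
time_s: 7.7
position: [0.5364, 0.0705, 0.0122]
tcp_rot: [[-0.962, 0.273, -0.003], [0.273, 0.962, 0.0], [0.003, -0.0, -1.0]]
force: [-4.4, 1.7, 1.9]
opening: 0.006
```

Call:
{"name": "play_rows", "arguments": {
  "plan": [
    [[0.04, -0.01, 0, 0, 0, 0, -1], [0.04, -0.01, 0, 0, 0, 0, -1], [0, 0, 0, 0, 0, 0, -1]]
  ]
}}

```text
time_s: 8.0
position: [0.5364, 0.0704, 0.0122]
tcp_rot: [[-0.962, 0.273, -0.011], [0.273, 0.962, 0.002], [0.011, -0.001, -1.0]]
force: [-10.3, 4.7, 5.9]
opening: 0.003
```

Call:
{"name": "play_rows", "arguments": {
  "plan": [
    [[0.04, -0.01, 0, 0, 0, 0, -1], [0, 0, 0, 0, 0, 0, -1]]
  ]
}}

```text
time_s: 8.2
position: [0.5365, 0.0704, 0.0121]
tcp_rot: [[-0.962, 0.273, -0.015], [0.273, 0.962, 0.002], [0.015, -0.002, -1.0]]
force: [-12.4, 5.9, 8.8]
opening: 0.006
```

Call:
{"name": "play_rows", "arguments": {
  "plan": [
    [[0.06, -0.015, 0, 0, 0, 0, -1], [0, 0, 0, 0, 0, 0, -1], [0, 0, 0, 0, 0, 0, -1]]
  ]
}}

```text
time_s: 8.5
position: [0.5366, 0.0704, 0.012]
tcp_rot: [[-0.962, 0.273, -0.02], [0.273, 0.962, 0.003], [0.021, -0.003, -1.0]]
force: [-16.4, 7.6, 11.5]
opening: 0.002
```

Call:
{"name": "play_rows", "arguments": {
  "plan": [
    [[-0.12, 0.03, 0, 0, 0, 0, -1], [-0.16, 0.04, 0, 0, 0, 0, -1], [-0.2, 0.05, 0, 0, 0, 0, -1], [-0.2, 0.05, 0, 0, 0, 0, -1], [-0.2, 0.05, 0, 0, 0, 0, -1], [-0.2, 0.05, 0, 0, 0, 0, -1], [-0.2, 0.05, 0.4, 0, 0, 0, -1], [-0.3, 0.05, 0.6, 0, 0, 0, -1], [-0.3, 0.4, 0.6, 0, 0, 0, -1], [-0.3, 0.8, 0.6, 0, 0, 0, -1], [-0.1, 0.8, 0.4, 0, 0, 0, -1], [-0.1, 0.8, 0.2, 0, 0, 0, -1]]
  ]
}}

```text
time_s: 9.7
position: [0.4284, 0.2261, 0.1533]
tcp_rot: [[-0.962, 0.274, 0.004], [0.274, 0.962, 0.001], [-0.003, 0.002, -1.0]]
force: [0.6, 0.4, -1.8]
opening: 0.004
```

Call:
{"name": "play_rows", "arguments": {
  "plan": [
    [[0, 0.7, 0, 0, 0, 0, -1], [0, 0.7, 0, 0, 0, 0, -1], [0, 0.7, 0, 0, 0, 0, -1], [0, 0, 0, 0, 0, 0, -1]]
  ]
}}

```text
time_s: 10.1
position: [0.4284, 0.3335, 0.1515]
tcp_rot: [[-0.963, 0.269, 0.003], [0.269, 0.963, 0.003], [-0.002, 0.003, -1.0]]
force: [-0.8, -0.7, -0.3]
opening: 0.004
```

```bash
python3 - <<'E'
from h import *
print(read_state()["position"])
t=capture("top")[:,:,::-1]; cv2.imwrite("pics/top3.png",t)
cv2.imwrite("pics/c3.png",cv2.resize(t[170:290,230:390],(800,600),interpolation=cv2.INTER_CUBIC))
E
```

```text
[0.42844369 0.3335161  0.15149283]
```

View pics/c3.png

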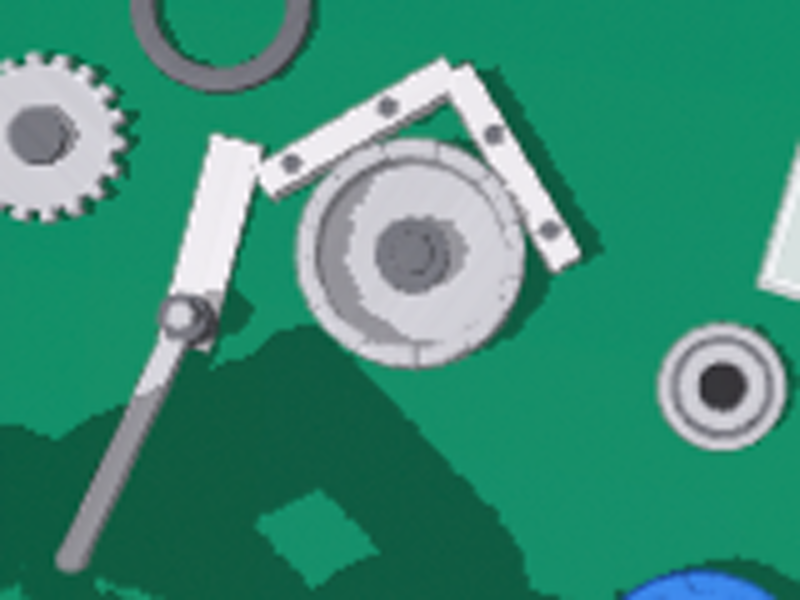

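Picture: the drum's rim touches both walls, with its centre at crop (411,253), and the gate is still open with its tip at (72,560). Next I'll compute the finger path that sweeps the arm round.

```bash
python3 - <<'E'
from h import *
c=cam("top")
print("drum",unproj(c,230+411.5/5-.4,170+253.5/5-.4,.042))
H=unproj(c,230+181/5-.4,170+317/5-.4,.05); T=unproj(c,230+71/5-.4,170+560/5-.4,.037)
a0=np.degrees(np.arctan2(*(T-H)[1::-1]));print("H",H,"arm",a0)
Hxy=np.array([.5645,.160]);rho=.1
tx=np.array([.962,-.273]);ty=np.array([.273,.962]);old=None
for th in [a0]+list(np.arange(165,262,5)):
    t=np.radians(th);u=np.array([np.cos(t),np.sin(t)]);n=np.array([-u[1],u[0]])
    P=Hxy+rho*u-(.006+.0095*abs(n@tx)+.015*abs(n@ty))*n
    print(round(th,1),P.round(4),None if old is None else ((P-old)/.05).round(3));old=P
s=read_state();print(s["position"])
E
```

```text
drum [0.59795207 0.05259075 0.042     ]
H [0.56498726 0.1613334  0.05      ] arm 156.04414137382605
156.0 [0.4821 0.2209] None
165 [0.4734 0.2063] [-0.175 -0.292]
170 [0.4698 0.1989] [-0.071 -0.148]
175 [0.4668 0.1911] [-0.06  -0.155]
180 [0.4645 0.183 ] [-0.047 -0.163]
185 [0.4628 0.1746] [-0.033 -0.169]
190 [0.4619 0.1659] [-0.019 -0.174]
195 [0.4618 0.1571] [-0.003 -0.177]
200 [0.4624 0.1481] [ 0.013 -0.179]
205 [0.4639 0.1391] [ 0.03 -0.18]
210 [0.4663 0.1301] [ 0.047 -0.179]
215 [0.4695 0.1214] [ 0.064 -0.176]
220 [0.4736 0.1128] [ 0.082 -0.171]
225 [0.4785 0.1046] [ 0.099 -0.165]
230 [0.4843 0.0968] [ 0.115 -0.156]
235 [0.4908 0.0895] [ 0.131 -0.145]
240 [0.4981 0.0828] [ 0.146 -0.133]
245 [0.5061 0.0769] [ 0.16  -0.119]
250 [0.5147 0.0717] [ 0.172 -0.104]
255 [0.5234 0.0675] [ 0.174 -0.084]
260 [0.5304 0.0645] [ 0.14 -0.06]
[0.42784689 0.33139877 0.1511353 ]
```

Call:
{"name": "play_rows", "arguments": {
  "plan": [
    [[0.64, -0.76, 0, 0, 0, 0, -1], [0.64, -0.76, 0, 0, 0, 0, -1], [0, 0, -0.4, 0, 0, 0, -1], [0, 0, -0.4, 0, 0, 0, -1], [0, 0, -0.4, 0, 0, 0, -1], [0, 0, -0.4, 0, 0, 0, -1], [0, 0, -0.4, 0, 0, 0, -1], [0, 0, -0.4, 0, 0, 0, -1], [0, 0, -0.16, 0, 0, 0, -1], [0, 0, -0.16, 0, 0, 0, -1], [0, 0, 0, 0, 0, 0, -1]]
  ]
}}

```text
time_s: 11.25
position: [0.4919, 0.2531, 0.0148]
tcp_rot: [[-0.962, 0.274, -0.001], [0.274, 0.962, -0.0], [0.001, -0.001, -1.0]]
force: [-0.1, -0.4, -0.2]
opening: 0.006
```

Call:
{"name": "play_rows", "arguments": {
  "plan": [
    [[-0.04, -0.13, 0, 0, 0, 0, -1], [-0.04, -0.13, 0, 0, 0, 0, -1], [-0.04, -0.13, 0, 0, 0, 0, -1], [-0.04, -0.13, 0, 0, 0, 0, -1], [-0.04, -0.13, 0, 0, 0, 0, -1], [-0.09, -0.15, 0, 0, 0, 0, -1], [-0.09, -0.15, 0, 0, 0, 0, -1], [-0.07, -0.15, 0, 0, 0, 0, -1], [-0.06, -0.155, 0, 0, 0, 0, -1], [-0.045, -0.16, 0, 0, 0, 0, -1], [-0.03, -0.17, 0, 0, 0, 0, -1], [-0.02, -0.17, 0, 0, 0, 0, -1]]
  ]
}}

```text
time_s: 12.45
position: [0.4619, 0.1653, 0.0153]
tcp_rot: [[-0.962, 0.273, -0.0], [0.273, 0.962, -0.0], [0.0, -0.0, -1.0]]
force: [0.4, 1.2, 0.6]
opening: 0.005
```

Call:
{"name": "play_rows", "arguments": {
  "plan": [
    [[0, -0.175, 0, 0, 0, 0, -1], [0.01, -0.18, 0, 0, 0, 0, -1], [0.03, -0.18, 0, 0, 0, 0, -1], [0.05, -0.18, 0, 0, 0, 0, -1], [0.06, -0.175, 0, 0, 0, 0, -1], [0.08, -0.17, 0, 0, 0, 0, -1], [0.1, -0.165, 0, 0, 0, 0, -1], [0.115, -0.155, 0, 0, 0, 0, -1], [0.13, -0.145, 0, 0, 0, 0, -1], [0, 0, 0, 0, 0, 0, -1]]
  ]
}}

```text
time_s: 13.45
position: [0.4927, 0.0886, 0.0153]
tcp_rot: [[-0.962, 0.274, 0.002], [0.274, 0.962, -0.0], [-0.002, 0.0, -1.0]]
force: [-0.3, 0.1, 0.1]
opening: 0.006
```

Call:
{"name": "play_rows", "arguments": {
  "plan": [
    [[0.07, -0.065, 0, 0, 0, 0, -1], [0.07, -0.065, 0, 0, 0, 0, -1], [0.08, -0.06, 0, 0, 0, 0, -1], [0.08, -0.06, 0, 0, 0, 0, -1], [0.08, -0.05, 0, 0, 0, 0, -1], [0.06, -0.03, 0, 0, 0, 0, -1], [0, 0, 0, 0, 0, 0, -1]]
  ]
}}

```text
time_s: 14.15
position: [0.5137, 0.0729, 0.0153]
tcp_rot: [[-0.962, 0.273, 0.001], [0.273, 0.962, -0.0], [-0.001, 0.0, -1.0]]
force: [-0.0, 1.4, 0.5]
opening: 0.004
```

Call:
{"name": "play_rows", "arguments": {
  "plan": [
    [[0.04, -0.02, 0, 0, 0, 0, -1], [0.04, -0.02, 0, 0, 0, 0, -1], [0, 0, 0, 0, 0, 0, -1]]
  ]
}}

```text
time_s: 14.45
position: [0.5172, 0.0711, 0.0153]
tcp_rot: [[-0.962, 0.273, 0.0], [0.273, 0.962, -0.0], [-0.0, -0.0, -1.0]]
force: [0.0, -0.4, 0.7]
opening: 0.008
```

Call:
{"name": "play_rows", "arguments": {
  "plan": [
    [[0.03, -0.01, 0, 0, 0, 0, -1], [0.03, -0.01, 0, 0, 0, 0, -1], [0, 0, 0, 0, 0, 0, -1]]
  ]
}}

```text
time_s: 14.75
position: [0.5202, 0.0701, 0.0153]
tcp_rot: [[-0.962, 0.273, 0.0], [0.273, 0.962, -0.0], [-0.0, -0.0, -1.0]]
force: [-0.4, 0.0, -0.8]
opening: 0.005
```

Call:
{"name": "play_rows", "arguments": {
  "plan": [
    [[0.04, -0.01, 0, 0, 0, 0, -1], [0.04, -0.01, 0, 0, 0, 0, -1], [0, 0, 0, 0, 0, 0, -1]]
  ]
}}

```text
time_s: 15.05
position: [0.5229, 0.0694, 0.0152]
tcp_rot: [[-0.962, 0.273, -0.002], [0.273, 0.962, 0.0], [0.002, -0.0, -1.0]]
force: [-2.5, 0.5, 1.3]
opening: 0.005
```

Call:
{"name": "play_rows", "arguments": {
  "plan": [
    [[0.04, -0.01, 0, 0, 0, 0, -1], [0, 0, 0, 0, 0, 0, -1]]
  ]
}}

```text
time_s: 15.25
position: [0.523, 0.0693, 0.0151]
tcp_rot: [[-0.962, 0.273, -0.006], [0.273, 0.962, 0.001], [0.006, -0.001, -1.0]]
force: [-5.4, 2.3, 3.8]
opening: 0.005
```

Call:
{"name": "play_rows", "arguments": {
  "plan": [
    [[0.04, -0.01, 0, 0, 0, 0, -1], [0, 0, 0, 0, 0, 0, -1]]
  ]
}}

```text
time_s: 15.45
position: [0.5231, 0.0693, 0.015]
tcp_rot: [[-0.962, 0.273, -0.01], [0.273, 0.962, 0.001], [0.01, -0.001, -1.0]]
force: [-7.9, 2.9, 6.8]
opening: 0.003
```

Firm contact: the arm stopped against the drum with about 8 N on it. I'll back off straight, rise clear and look.

Call:
{"name": "play_rows", "arguments": {
  "plan": [
    [[-0.1, 0.03, 0, 0, 0, 0, -1], [-0.1, 0.03, 0, 0, 0, 0, -1], [-0.2, 0.05, 0, 0, 0, 0, -1], [-0.2, 0.05, 0, 0, 0, 0, -1], [-0.2, 0.05, 0, 0, 0, 0, -1], [-0.2, 0.1, 0.4, 0, 0, 0, -1], [-0.1, 0.1, 0.8, 0, 0, 0, -1], [0, 0.4, 0.8, 0, 0, 0, -1], [0, 0.8, 0.8, 0, 0, 0, -1], [0, 0.8, 0.2, 0, 0, 0, -1], [0, 0.8, 0, 0, 0, 0, -1], [0, 0.8, 0, 0, 0, 0, -1]]
  ]
}}

```text
time_s: 16.65
position: [0.4723, 0.2656, 0.1615]
tcp_rot: [[-0.962, 0.273, 0.002], [0.273, 0.962, 0.0], [-0.002, 0.001, -1.0]]
force: [-0.1, -0.1, 0.1]
opening: 0.003
```

Call:
{"name": "play_rows", "arguments": {
  "plan": [
    [[0, 0.8, 0, 0, 0, 0, -1], [0, 0.8, 0, 0, 0, 0, -1], [0, 0.5, 0, 0, 0, 0, -1], [0, 0, 0, 0, 0, 0, -1], [0, 0, 0, 0, 0, 0, -1]]
  ]
}}

```text
time_s: 17.15
position: [0.4718, 0.369, 0.1601]
tcp_rot: [[-0.962, 0.272, -0.001], [0.272, 0.962, -0.001], [0.001, -0.001, -1.0]]
force: [-0.4, -0.2, 0.1]
opening: 0.001
```

```bash
python3 - <<'E'
from h import *
s=read_state();print(s["position"],s["force"],s["time_s"])
t=capture("top")[:,:,::-1]; cv2.imwrite("pics/top4.png",t)
cv2.imwrite("pics/c4.png",cv2.resize(t[170:290,230:390],(800,600),interpolation=cv2.INTER_CUBIC))
a=cv2.imread("pics/top0.png")
for n,(x,y,w) in dict(bearing=(374,247,16),oiler=(410,273,12),gear=(238,197,20),plates=(274,170,20),tub=(414,214,34),driver=(452,270,20),caliper=(197,185,20)).items():
    d=cv2.absdiff(a[y-w:y+w,x-w:x+w],t[y-w:y+w,x-w:x+w]).max(2);print(n,(d>50).sum())
E
```

```text
[0.47175008 0.36895656 0.16007702] [-0.38264111 -0.22616675  0.06849365] 17.15
bearing 0
oiler 0
gear 0
plates 0
tub 0
driver 0
caliper 0
```

View pics/c4.png

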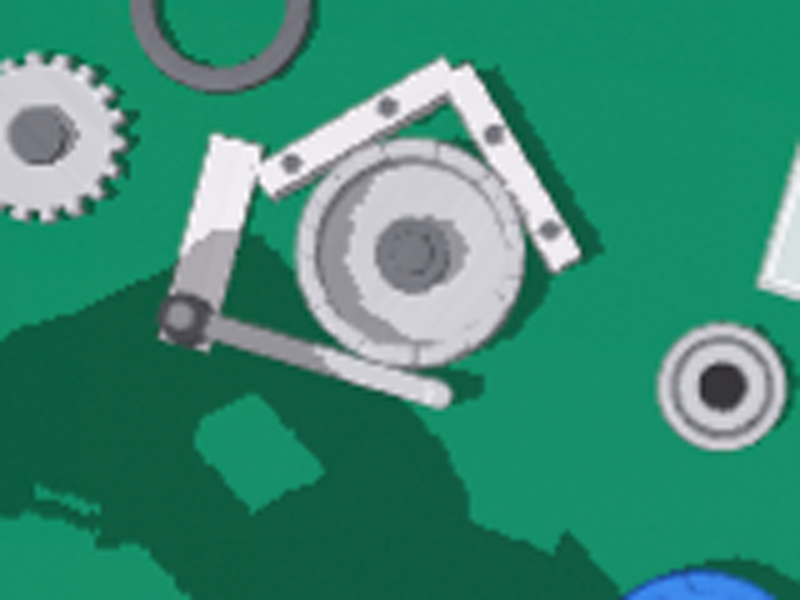

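The drum, centred at about crop (411,253), still touches both walls. The swing arm lies across the mouth against the drum's rim, with its tip at (440,395). The bystanders haven't changed and the robot is clear.

```bash
python3 -c "
from rig import *
print(hand_in())"
```

```text
the job is handed in; nothing more can be done
None
```

I pushed the grey drum into the V stop with the gripper fingers, with the swing arm still open. Then I swept the arm round until it rested against the drum, backed the robot off and handed the job in at about 17 s.

- **Drum:** It stopped dead under a final push of about 18 N. The force direction showed both walls carrying load, and the top view shows the rim touching both.
- **Swing arm:** It stopped firmly against the drum at about 8 N. The final top picture shows it resting on the rim, with the drum not visibly moved.
- **Other parts:** The before-and-after top pictures show no change for the bearing, oiler, gear, plates, tub, driver or caliper.
- **Robot:** It ended clear of everything, about 16 cm above the bench, with the force reading near zero.
- **Disagreement:** My first fit of the stop position from the picture was about 5 mm off where the drum actually seated. I put this down to measurement error, because the contact forces and the later picture agreed with each other.

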